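# Put the stacked lids back on their tubs in the sink cupboard

### The arm

A 7-joint arm with a two-finger parallel gripper is mounted at the origin on the work surface. World frame = base frame: x ahead of the robot, y to its left, z up, the work surface at z = 0. Lengths are in m, angles in rad, forces in N, time in s.
With the tool pointing down it reaches from about 0.35 to 0.9 m from the base axis. Payload 8.1 kg.
Tool frame: the origin (TCP) lies midway between the tips of the shut fingers; the grasp point (between the pads) lies 19 mm behind it (arm.pinch_z is the distance from the TCP to the grasp point, in m); z points along the fingers, y is the direction in which the jaws open and shut (so a half turn about z gives the same grasp; the last joint's range is limited). The gripper opens to 92 mm and grips with 3 to 60 N. Pads are 19 mm wide; open, the fingers measure 130 mm over their backs; the gripper's body (75 mm by 190 mm) begins 47 mm behind the grasp point.
Start: joints at [-1.302, 0.434, 0.025, 1.573, -0.012, 1.134, -0.075], TCP at [0.227, 0.582, 0.227] pointing down, gripper open.
Joint ranges: [-2.62, 2.62], [-0.44, 2.09], [-1.27, 1.32], [0.08, 2.57], [-1.32, 4.46], [0.12, 2], [-2.74, 2.74]. Speed limits (rad/s): [2.22, 2.22, 3.01, 3.01, 3.14, 3.14, 3.14].

### API

Orientations are given as a rotation vector (axis times angle).
In Python, from cell import arm, eyes gives the robot as it stands.
- The arm moves only by the tool apply_moves, never from a script. Its argument "targets" is one flat list of numbers, 5 for each row, row after row: the closure, from 0 (fully open) to 1 (shut), then the shift along the tool's x, y, z each as a share of 40 cm, from -1 to 1, then the turn about the tool's z as a share of pi/2 rad, from -1 to 1. A call has 1 to 20 rows; each row shifts and turns the commanded pose from where the row before left it, along the tool's axes as they then stand; what a row does not reach is not made up. A row lasts 1/8 s, in which the tool goes at most 62.5 mm and 10.7 degrees, less where a joint would pass 70% of its speed; a pose out of reach is approached as far as the arm can. A call with a number of a shift or a turn outside -1 to 1 is refused whole. A call with a gripper value outside its range is refused whole. The fingers move at their own pace and stop on an object; "grip_force" is the grip in N (left out, the last holds). Time passes only in rows, so rows that do not move let the fingers close. It gives the time, the measured TCP pose, the force and the opening at its end, in the units of the state.
- arm.observe(): the state, without advancing time (a new reading comes with each control period).
- eyes.get_image(name): name is "side" or "top"; returns the picture (384x512x3 uint8, red, green, blue); there is no depth.
- eyes.camera_params(name): a dict with "camera_matrix" (3x3 intrinsics, pixels), "xyz" and "attitude" of the camera in the world. Camera axes: x right, y down, z forward; pixel columns grow to the right and rows downward; lengths in m; the calibration is good to about 2 mm. A picture is of the moment at which its call begins. camera_params takes no time and is no camera call.
- arm.sign_off(): hands the job in, once; it reports no verdict.
The state is a dict: "clock": time; "joints": joint angles; "dq": joint speeds; "joint_efforts": joint torques, N m; "position": TCP position; "ee_rot": TCP orientation; "force": force on the tool from outside, world axes, zero at the start; "ft_torque": the same for the moment, N m; "width": opening from 0.0 (shut) to 1.0 (fully open).
Only numpy, scipy, OpenCV 4.12 (cv2) and the standard library are available. Lean on these libraries where they do the work, as an engineer would, in place of code of your own. Each camera call takes 0.05 s, during which the arm holds its last target.

### The job

The lids of the four cleaning tubs in the sink cupboard were washed and left piled in one stack in front of the tray. Take the stack apart without toppling it and put each lid on the tub of its own colour, set down rather than dropped, so that it sits level and fully home over the neck. Leave the tubs and the two bottles standing where they are in the tray.

Things in the scene. Friction and masses are not known exactly. Their poses are not given: they have to be found in the camera images.
- lid_blue: bright blue round plastic lid, 68 mm across, 20 mm high, like an upside-down cup: flat top 3 mm thick, skirt 2.5 mm thick, hollow 17 mm deep below. At the start at the bottom of the stack, standing on the chipboard floor, open side down. Origin: centre of the skirt's lower edge; z up, the flat top 20 mm above it. Round: yaw is of no account.
- lid_white: white round plastic lid, 57 mm across, 20 mm high, like an upside-down cup: flat top 3 mm thick, skirt 2.5 mm thick, hollow 17 mm deep below. At the start second from the bottom, on the blue lid, open side down. Origin: centre of the skirt's lower edge; z up, the flat top 20 mm above it. Round: yaw is of no account.
- lid_red: red round plastic lid, 46 mm across, 20 mm high, like an upside-down cup: flat top 3 mm thick, skirt 2.5 mm thick, hollow 17 mm deep below. At the start third from the bottom, on the white lid, open side down. Origin: centre of the skirt's lower edge; z up, the flat top 20 mm above it. Round: yaw is of no account.
- lid_purple: purple round plastic lid, 35 mm across, 20 mm high, like an upside-down cup: flat top 3 mm thick, skirt 2.5 mm thick, hollow 17 mm deep below. At the start on top of the stack, on the red lid, open side down. Origin: centre of the skirt's lower edge; z up, the flat top 20 mm above it. Round: yaw is of no account.
- tub_blue: bright blue open plastic tub standing loose in the tray, about 450 g, 96 mm high: body 78 mm across up to 60 mm, sloping shoulder, neck 56 mm across from 70 mm to the rim (edge bevelled 3 mm). Its lid drops over the neck with 3.5 mm play all round; home when the lid's top rests on the rim, its lower edge 79 mm above the tub's underside. Origin: centre of the underside, z up.
- tub_white: white open plastic tub standing loose in the tray, about 320 g, 92 mm high: body 67 mm across up to 56 mm, sloping shoulder, neck 45 mm across from 66 mm to the rim (edge bevelled 3 mm). Its lid drops over the neck with 3.5 mm play all round; home when the lid's top rests on the rim, its lower edge 75 mm above the tub's underside. Origin: centre of the underside, z up.
- tub_red: red open plastic tub standing loose in the tray, about 240 g, 86 mm high: body 56 mm across up to 50 mm, sloping shoulder, neck 34 mm across from 60 mm to the rim (edge bevelled 3 mm). Its lid drops over the neck with 3.5 mm play all round; home when the lid's top rests on the rim, its lower edge 69 mm above the tub's underside. Origin: centre of the underside, z up.
- tub_purple: purple open plastic tub standing loose in the tray, about 180 g, 80 mm high: body 45 mm across up to 44 mm, sloping shoulder, neck 23 mm across from 54 mm to the rim (edge bevelled 3 mm). Its lid drops over the neck with 3.5 mm play all round; home when the lid's top rests on the rim, its lower edge 63 mm above the tub's underside. Origin: centre of the underside, z up.
- bleach: Bystander: yellow bleach bottle, red cap, 80 x 60 mm, 226 mm high, in the tray at one end of the row of tubs, about 160 mm past the last tub. Origin: centre of its underside, z up. The grey tray (150 mm x 1 m, walls 26 mm high, floor 3 mm thick) runs across in front of the robot; its near wall stays 60 mm or more from the centre of the stack of lids.
- glass_bottle: Bystander: green glass bottle with steel twist cap, 62 mm across, 215 mm high, in the tray at the other end of the row, about 160 mm past the last tub. Origin: centre of its underside, z up. (A green bowl and a spring clamp on the floor far to the sides are out of the way.)
Mind the look-alikes: they are no part of the job. Of the things like the lid_blue, leave any that is yellow; of the rest the larger one is meant. What is meant by the lid_white is not orange, and is the smaller of those in its own colour.

How it is judged:
By the outcome, as a careful person would: the job done as asked, in the order asked, and still so for the second after the job is handed in, with the robot touching nothing.
It also fails if it takes over 128 s, if anything falls off the work surface, if the arm or the gripper's body presses on something with over 40 N, if the wrist force passes 120 N, or if a joint passes its speed limit or range.

## Working session

There is one attempt and no reset: what is moved stays moved. The work goes in short steps, Python scripts to look and compute and a tool call to move; the robot and the scene stay as the last step left them, time stands still between calls to the robot, and variables do not carry over. Pictures are saved under pics/ and viewed, and the job is handed in when it is done.

Besides the shell and the picture viewer there is one more tool, called after "Call:" as name(argument=value, ...), one argument or row to a line, values as JSON. apply_moves: Moves the arm, as the interface text tells. Its arguments: {"type":"object","properties":{"targets":{"type":"array"},"grip_force":{"type":"number"}},"required":["targets"]}

```bash
ls; mkdir -p pics; python3 - <<'E'
from cell import arm, eyes
import cv2
print(arm.observe()); print(arm.pinch_z)
for n in("side","top"):
    print(n,eyes.camera_params(n))
    im=eyes.get_image(n); cv2.imwrite(f"pics/{n}0.png",im[:,:,::-1])
E
```

```text
pics
{'clock': 0.0, 'joints': array([-1.30159494,  0.43518511,  0.02496444,  1.57411264, -0.0116056 ,
        1.13400945, -0.07508976]), 'dq': array([-0.00033405, -0.00136533, -0.00048258, -0.00089358,  0.00160705,
        0.00099614,  0.00039178]), 'joint_efforts': array([-1.03957907e-03, -6.67836356e+01,  9.84502137e-01, -3.14461327e+01,
       -6.05132477e-02,  4.26825334e-02,  1.68616211e-04]), 'position': array([0.22691651, 0.58178928, 0.22596239]), 'ee_rot': array([-5.80720645e-01, -3.08729117e+00,  2.45271977e-03]), 'force': array([ 0.77080264, -0.20423312, -0.4458173 ]), 'ft_torque': array([-0.02010986,  0.03269244, -0.02893717]), 'width': 0.9954412500263657}
0.0188
side {'camera_matrix': array([[405.89820199,   0.        , 251.69245624],
       [  0.        , 405.89820199, 197.26596719],
       [  0.        ,   0.        ,   1.        ]]), 'xyz': array([ 0.28054811, -0.78607857,  0.66232653]), 'attitude': array([-2.17847877,  0.28148773, -0.11904608])}
top {'camera_matrix': array([[434.76843773,   0.        , 256.88400961],
       [  0.        , 434.76843773, 189.03656187],
       [  0.        ,   0.        ,   1.        ]]), 'xyz': array([ 0.36515861, -0.01322922,  1.1205712 ]), 'attitude': array([-2.14490987,  2.17832922, -0.07363478])}
```

View pics/top0.png

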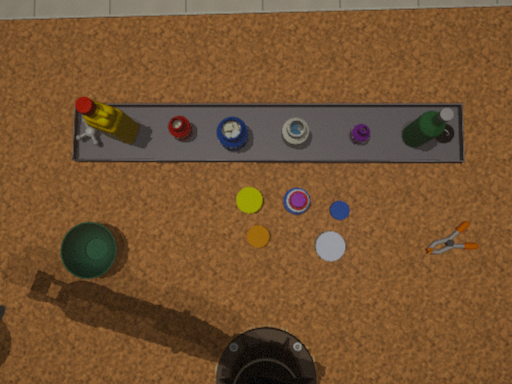

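View pics/side0.png

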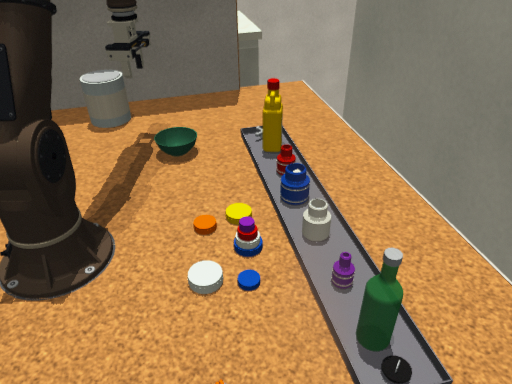

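The stack at top-view (297,201) is the target. The look-alikes are:
- Blue: the stack base (297,201) and a small disc (339,210). The larger one is meant, which is the stack base.
- White: the stack's second lid and a big disc (330,246). The smaller one is meant, which is the one in the stack.
- Yellow (249,200) and orange (258,236) are excluded.

I'll confirm this in an enlarged crop.

```bash
python3 - <<'E'
import cv2,numpy as np
t=cv2.imread('pics/top0.png');s=cv2.imread('pics/side0.png')
a=cv2.resize(t[180:270,230:360],(780,540),interpolation=cv2.INTER_CUBIC);cv2.imwrite('pics/ct.png',a)
a=cv2.resize(t[105:155,160:380],None,fx=3.6,fy=3.6,interpolation=cv2.INTER_CUBIC)
b=cv2.resize(s[135:300,190:390],None,fx=2.4,fy=2.4,interpolation=cv2.INTER_CUBIC)
c=np.zeros((a.shape[0]+b.shape[0],800,3),np.uint8);c[:a.shape[0],:a.shape[1]]=a;c[a.shape[0]:,:b.shape[1]]=b
cv2.imwrite('pics/cs.png',c[:600])
E
```

```text
(no output)
```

View pics/ct.png

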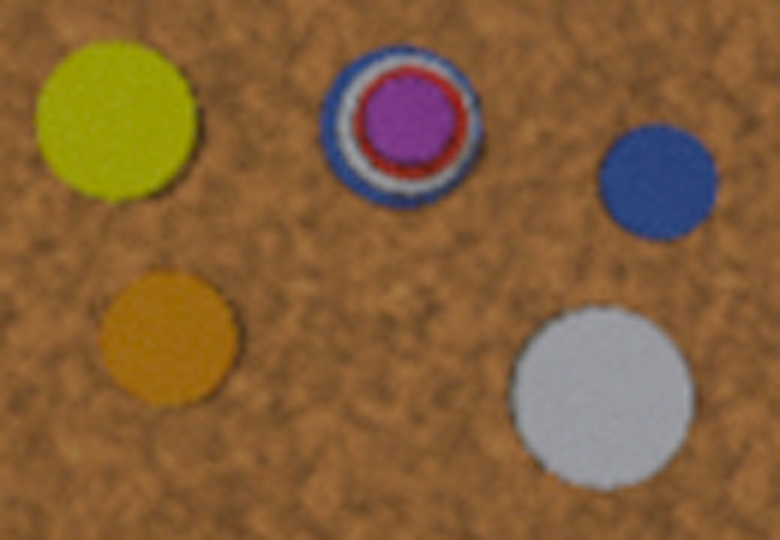

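View pics/cs.png

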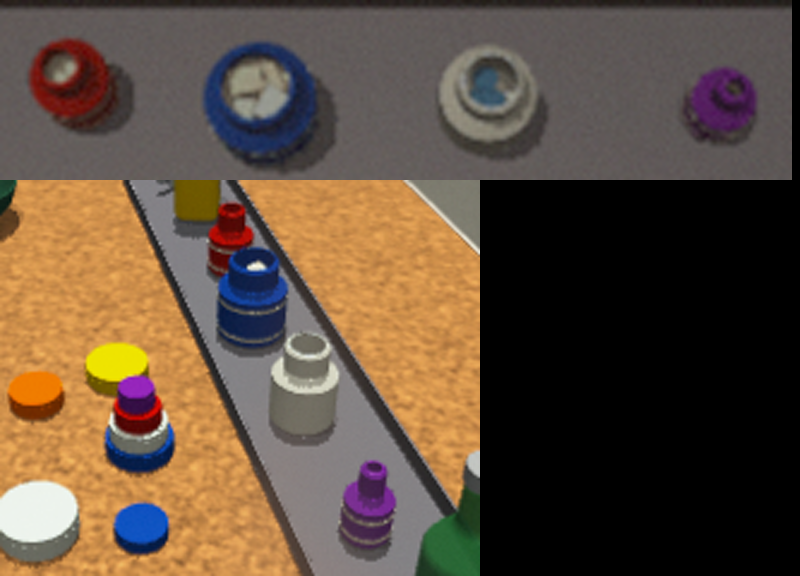

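The crops confirm the stack order: purple, red, white, blue from the top. Next I'll measure the lid discs and tubs.

```bash
cat > h.py <<'E'
import cv2,numpy as np
from cell import arm, eyes
from scipy.spatial.transform import Rotation as R
P={n:eyes.camera_params(n) for n in("side","top")}
def ray(n,uv):
    p=P[n];d=np.linalg.inv(p["camera_matrix"])@[uv[0],uv[1],1.];return p["xyz"],R.from_rotvec(p["attitude"]).as_matrix()@d
def cast(n,uv,z):
    o,d=ray(n,uv);return o+d*(z-o[2])/d[2]
def proj(n,X):
    p=P[n];c=(np.atleast_2d(X)-p["xyz"])@R.from_rotvec(p["attitude"]).as_matrix()
    q=c@p["camera_matrix"].T;return q[:,:2]/q[:,2:]
HS={'purple':((130,60,30),(165,255,255)),'blue':((105,120,40),(125,255,255)),'white':((0,0,110),(179,60,255)),'yellow':((24,120,60),(34,255,255))}
def mask(im,c,box):
    h=cv2.cvtColor(im,cv2.COLOR_BGR2HSV)
    if c=='red': m=cv2.inRange(h,(0,150,50),(6,255,255))|cv2.inRange(h,(168,150,50),(179,255,255))
    else: m=cv2.inRange(h,*HS[c])
    o=np.zeros_like(m);x0,y0,x1,y1=box;o[y0:y1,x0:x1]=m[y0:y1,x0:x1];return o
def hullcirc(m):
    pts=cv2.findNonZero(m);return cv2.convexHull(pts)
def circle(c,z,r):
    a=np.linspace(0,2*np.pi,60);return np.c_[c[0]+r*np.cos(a),c[1]+r*np.sin(a),0*a+z]
E
python3 - <<'E'
from h import *
t=cv2.imread('pics/top0.png')
box=(278,182,318,222)
for c,z,D in(('purple',.08,35),('red',.06,46),('white',.04,57),('blue',.02,68)):
    m=mask(t,c,box);h=hullcirc(m);e=cv2.fitEllipse(h);ctr=np.array(e[0]);w=cast('top',ctr,z)
    print(c,ctr.round(1),w.round(4),'diam',(np.array(e[1])+1)*(1.12-z)/434.8*1000,D)
TB=dict(red=((165,112,195,142),.05,.056,.086,.034),blue=((212,112,252,152),.06,.078,.096,.056),white=((278,112,314,148),.056,.067,.092,.045),purple=((347,120,374,146),.044,.045,.080,.023))
v=cv2.resize(t[105:155,160:380],None,fx=3.6,fy=3.6,interpolation=cv2.INTER_CUBIC)
s=cv2.imread('pics/side0.png');vs=cv2.resize(s[135:300,190:390],None,fx=3.5,fy=3.5,interpolation=cv2.INTER_CUBIC)
for c,(b,zb,db,H,dn) in TB.items():
    m=mask(t,c,b);m=cv2.morphologyEx(m,cv2.MORPH_OPEN,np.ones((3,3)));h=hullcirc(m);(ctr,r)=cv2.minEnclosingCircle(h);x,y,w,hh=cv2.boundingRect(h)
    cc=np.array([x+(w-1)/2,y+(hh-1)/2]);W=cast('top',cc,.003+zb/2);print(c,cc,W.round(4),w,hh)
    for z,d in((.003,db),(.003+zb,db),(.003+H,dn)):
        q=circle(W,z,d/2)
        cv2.polylines(v,[((proj('top',q)-[160,105]+.5)*3.6-.5).astype(int)],True,(0,255,0),1)
        cv2.polylines(vs,[((proj('side',q)-[190,135]+.5)*3.5-.5).astype(int)],True,(0,255,0),1)
cv2.imwrite('pics/v.png',v);cv2.imwrite('pics/vs.png',vs)
# neighbours
for c,b in(('yellow',(225,180,275,220)),('blue',(325,195,352,225))):
    e=cv2.fitEllipse(hullcirc(mask(t,c,b)));print(c,cast('top',e[0],.02).round(3),e[1])
print('tray near wall',cast('top',(260,162),.026),cast('top',(297,162),.026))
E
```

```text
purple [296.5 200.8] [ 0.4329 -0.0821  0.08  ] diam [65.71363503 67.5357394 ] 35
red [298.  200.1] [ 0.4358 -0.0873  0.06  ] diam [45.99320132 46.64780451] 46
white [297.3 200.2] [ 0.4368 -0.0868  0.04  ] diam [58.6875726 59.7940731] 57
blue [296.  200.6] [ 0.4373 -0.0848  0.02  ] diam [65.36634142 66.64699749] 68
red [179.  126.5] [0.6323 0.2115 0.028 ] 21 22
blue [231.5 131.5] [0.6153 0.076  0.033 ] 30 30
white [294.  130.5] [ 0.6152 -0.0832  0.031 ] 25 26
purple [360.  132.5] [ 0.608  -0.2512  0.025 ] 19 18
yellow [0.441 0.034 0.02 ] (26.523645401000977, 27.044357299804688)
blue [ 0.412 -0.193  0.02 ] (17.70606231689453, 18.571889877319336)
tray near wall [0.53660174 0.00462484 0.026     ] [ 0.53488392 -0.08928054  0.026     ]
```

View pics/v.png

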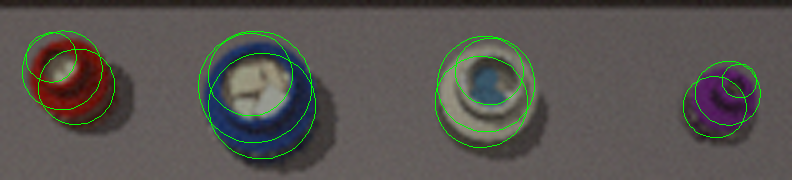

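View pics/vs.png

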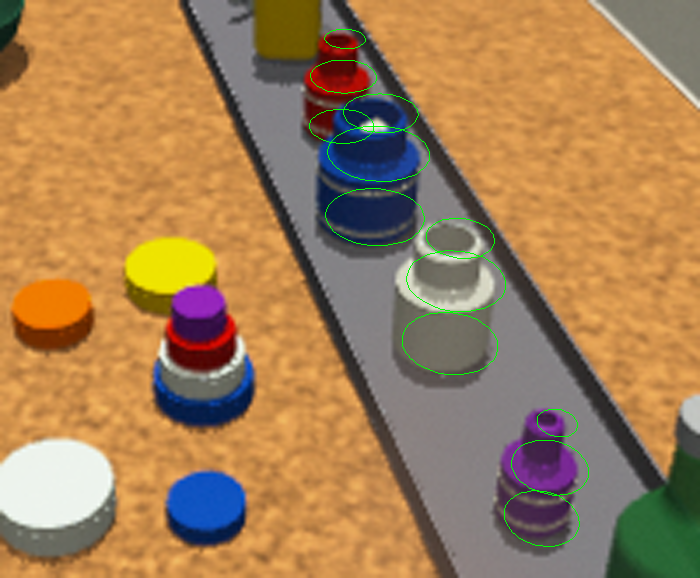

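The silhouette masks are clipped by shadow, leaving a 5 mm disagreement with the overlay in both views. I'll measure the necks and rims directly in enlarged views.

```bash
python3 - <<'E'
from h import *
t=cv2.imread('pics/top0.png');s=cv2.imread('pics/side0.png')
def tile(im,x0,y0,w=36,f=8):
    a=cv2.resize(im[y0:y0+w,x0:x0+w],None,fx=f,fy=f,interpolation=cv2.INTER_CUBIC)
    a=cv2.convertScaleAbs(a,alpha=1.6)
    for k in range(0,w,5):
        cv2.line(a,(int((k+.5)*f),0),(int((k+.5)*f),4 if k%10 else 10),(0,255,255),1);cv2.line(a,(0,int((k+.5)*f)),(4 if k%10 else 10,int((k+.5)*f)),(0,255,255),1)
    cv2.putText(a,f"{x0},{y0}",(14,22),0,.4,(255,255,255),1);return cv2.resize(a,(198,198)) if 0 else a
T=[tile(t,162,110,f=7,),tile(t,214,114,f=7),tile(t,278,112,f=7),tile(t,344,114,f=7)]
S=[tile(s,270,140,f=7),tile(s,278,158,f=7),tile(s,300,194,f=7),tile(s,328,248,f=7)]
g=lambda L:np.vstack([np.hstack(L[:2]),np.hstack(L[2:])])
cv2.imwrite('pics/tt.png',g(T));cv2.imwrite('pics/ss.png',g(S))
E
```

```text
(no output)
```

View pics/tt.png

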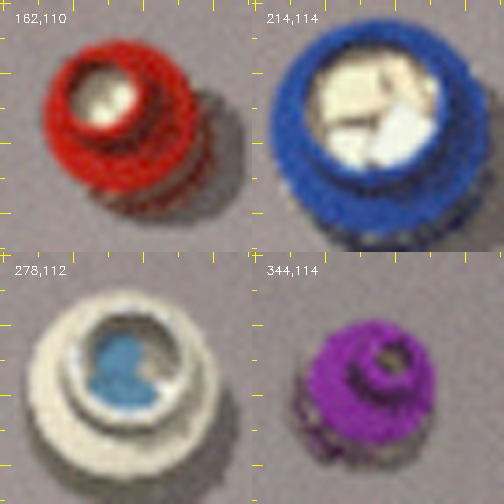

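View pics/ss.png

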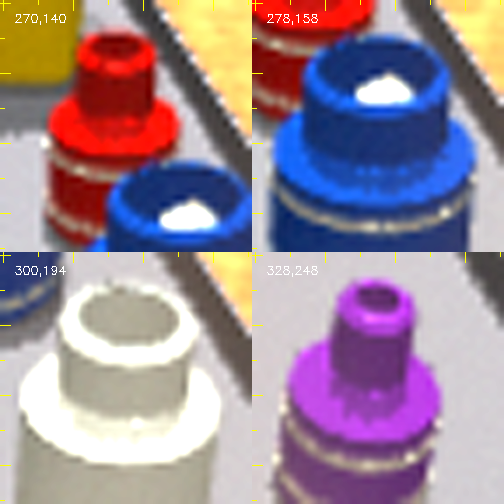

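```bash
python3 - <<'E'
from h import *
D=dict(red=((178.9,126.1),.05,.086,.034,(286.0,147.1)),blue=((231.6,131.6),.06,.096,.056,(295.2,168.2)),white=((295,130.5),.056,.092,.045,(318.1,203.9)),purple=((360.6,132.3),.044,.080,.023,(345.1,254.8)))
db=dict(red=.056,blue=.078,white=.067,purple=.045)
t=cv2.imread('pics/top0.png');v=cv2.resize(t[105:155,160:380],None,fx=3.6,fy=3.6,interpolation=cv2.INTER_CUBIC)
s=cv2.imread('pics/side0.png');vs=cv2.resize(s[135:300,190:390],None,fx=3.5,fy=3.5,interpolation=cv2.INTER_CUBIC)
for c,(a,zb,H,dn,b) in D.items():
    A=cast('top',a,.003+zb);B=cast('side',b,.001+H);print(c,A.round(4),B.round(4))
    W=(A+B)/2
    for z,d in((.003+zb,db[c]),(H+.003,dn-.005)):
        q=circle(W,z,d/2)
        cv2.polylines(v,[((proj('top',q)-[160,105]+.5)*3.6-.5).astype(int)],True,(0,255,0),1)
        cv2.polylines(vs,[((proj('side',q)-[190,135]+.5)*3.5-.5).astype(int)],True,(0,255,0),1)
cv2.imwrite('pics/v2.png',v);cv2.imwrite('pics/vs2.png',vs)
# lids purple w/ tight mask
h=cv2.cvtColor(t,cv2.COLOR_BGR2HSV);print(h[201,288:308].tolist())
m=mask(t,'purple',(286,190,310,212));m&=cv2.inRange(h,(135,100,60),(160,255,255))
e=cv2.fitEllipse(hullcirc(m));print('purple',e,cast('top',e[0],.08).round(4))
hs=cv2.cvtColor(s,cv2.COLOR_BGR2HSV);m=cv2.inRange(hs,(135,100,120),(165,255,255));o=np.zeros_like(m);o[210:240,235:260]=m[210:240,235:260]
ys,xs=np.nonzero(o);print('side purple px',xs.min(),xs.max(),ys.min(),ys.max())
E
```

```text
red [0.6272 0.2066 0.053 ] [0.6246 0.2088 0.087 ]
blue [0.6082 0.0733 0.063 ] [0.6061 0.0753 0.097 ]
white [ 0.6087 -0.0838  0.059 ] [ 0.6076 -0.0834  0.093 ]
purple [ 0.6036 -0.2479  0.047 ] [ 0.6025 -0.2455  0.081 ]
[[175, 27, 123], [3, 160, 140], [178, 169, 116], [149, 141, 114], [147, 151, 132], [146, 143, 136], [146, 146, 133], [146, 148, 133], [146, 144, 136], [146, 147, 132], [147, 146, 133], [147, 145, 132], [146, 154, 131], [148, 146, 129], [147, 148, 129], [147, 157, 127], [149, 147, 120], [163, 154, 111], [1, 199, 137], [2, 159, 138]]
purple ((297.6921081542969, 199.59756469726562), (14.01200008392334, 14.466798782348633), 94.18460845947266) [ 0.4356 -0.0851  0.08  ]
side purple px 239 253 217 225
```

View pics/v2.png

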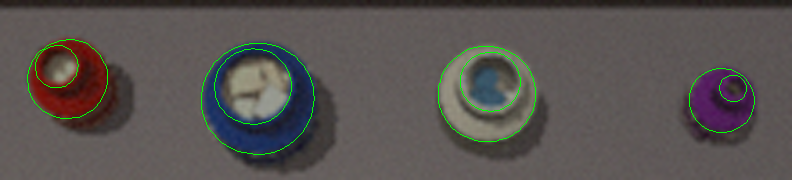

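View pics/vs2.png

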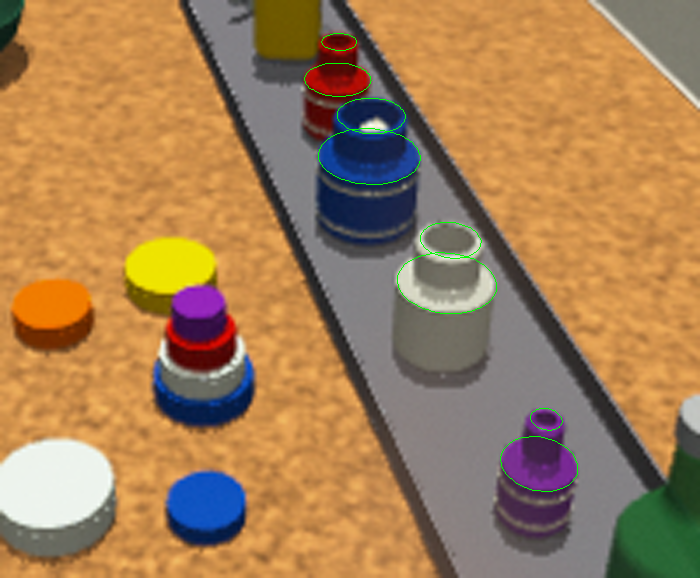

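Both views agree within about 2–3 mm, which fits the calibration. Now I'll turn the jaws to lie along world x (tool x = +y, tool y = +x) and move over the stack.

Call:
apply_moves(
  targets=[0,0,0,0,0.109,0,0,0,0,0.109,0,0,0,0,0.109,0,0,0,0,0.109,0,0,0,0,0.109,0,0,0,0,0.109,0,0,0,0,0.11,0,-0.128,0.04,0,0,0,-0.128,0.04,0,0,0,-0.128,0.04,0,0,0,-0.128,0.04,0,0,0,-0.128,0.04,0,0,0,-0.128,0.04,0,0,0,-0.128,0.04,0,0,0,-0.128,0.04,0,0,0,-0.128,0.04,0,0,0,-0.128,0.04,0,0,0,-0.128,0.04,0,0,0,-0.128,0.04,0,0],
  grip_force=10,
)

```text
clock: 2.48
position: [0.4185, -0.0339, 0.2268]
ee_rot: [-2.222, -2.221, -0.001]
force: [0.5, 0.3, 0.3]
width: 0.998
```

Call:
apply_moves(
  targets=[0,-0.126,0.042,0,0,0,0,0,0,0,0,0,0,0,0,0,0,0,0,0],
)

```text
clock: 2.98
position: [0.4348, -0.0814, 0.2265]
ee_rot: [-2.22, -2.222, -0.0]
force: [0.6, -0.1, -0.1]
width: 1.001
```

```bash
python3 - <<'E'
from h import *
print(arm.observe()['position'],arm.observe()['ee_rot'],arm.observe()['joints'].round(2))
for n in("side","top"):
    im=eyes.get_image(n); cv2.imwrite(f"pics/{n}1.png",im[:,:,::-1])
p=arm.observe()['position'];print(proj('side',[p]),proj('top',[p]))
s=cv2.imread('pics/side1.png');cv2.imwrite('pics/s1c.png',cv2.resize(s[120:320,130:380],None,fx=3,fy=3))
E
```

```text
[ 0.43475816 -0.08143207  0.22650947] [-2.21976115e+00 -2.22183523e+00 -2.29819871e-05] [-0.65  0.15  0.83  2.04 -0.13  1.01  0.24]
[[244.44856614 164.96949963]] [[300.80053522 195.0598089 ]]
```

View pics/s1c.png

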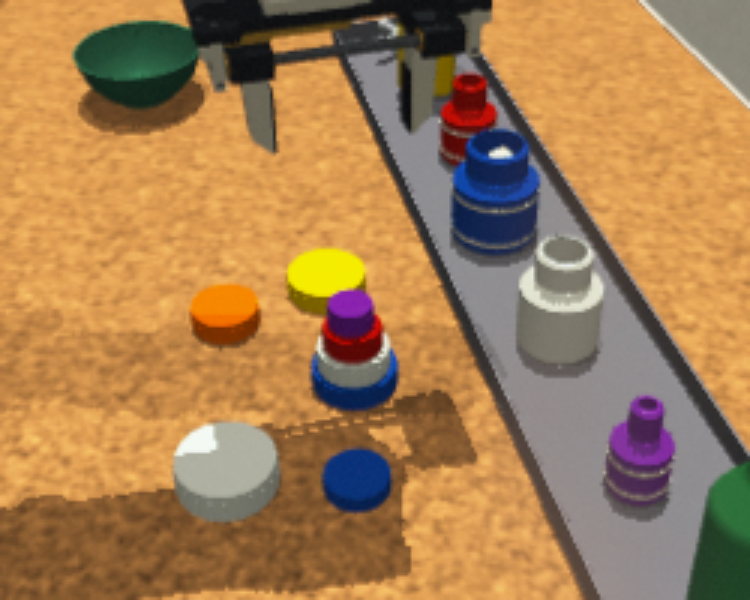

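```bash
python3 - <<'E'
from h import *
s=cv2.imread('pics/side1.png')
c=cv2.resize(s[210:262,225:270],None,fx=11,fy=11,interpolation=cv2.INTER_CUBIC);c=cv2.convertScaleAbs(c,alpha=1.3)
cv2.imwrite('pics/st.png',c)
for uv in((246.8,221.5),):print(cast('side',uv,.08))
for W in((.4356,-.0851),):
    for z,r in((.08,.0175),(.06,.0175),(.06,.023),(.04,.0285),(.02,.034),(0,.034)):
        cv2.polylines(c,[((proj('side',circle(W,z,r))-[225,210]+.5)*11-.5).astype(int)],True,(0,255,0),1)
cv2.imwrite('pics/st.png',c)
E
```

```text
[ 0.43489985 -0.08653787  0.08      ]
```

View pics/st.png

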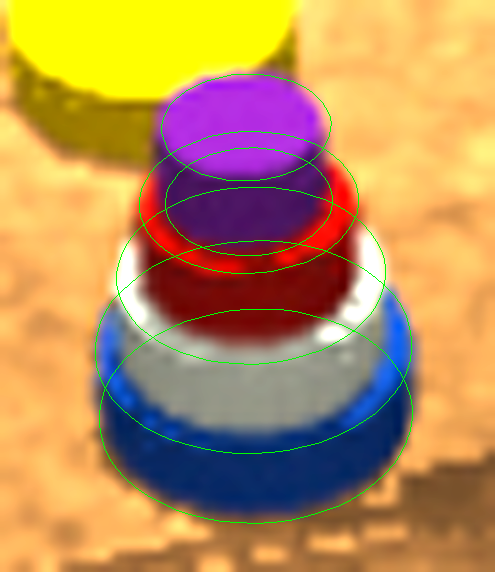

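Call:
apply_moves(
  targets=[0,-0.008,0,0.07,0,0,0,0,0.07,0,0,0,0,0.07,0,0,0,0,0.06,0,0,0,0,0.03,0,0,0,0,0,0,0,0,0,0,0,0,0,0,0,0],
)

```text
clock: 4.08
position: [0.4357, -0.0859, 0.1074]
ee_rot: [2.222, 2.22, 0.002]
force: [-0.6, 0.0, 1.1]
width: 0.999
```

Call:
apply_moves(
  targets=[0,0.002,0,0.04,0,0,0,0,0.04,0,0,0,0,0.02,0,0,0,0,0.008,0,0,0,0,0,0,0,0,0,0,0],
)

```text
clock: 4.82
position: [0.4354, -0.0852, 0.0639]
ee_rot: [2.222, 2.22, 0.001]
force: [0.6, -0.6, -0.4]
width: 0.997
```

```bash
cat > look.py <<'E'
import sys
from h import *
tag=sys.argv[1];b=list(map(int,sys.argv[2].split(',')));o=arm.observe();print(o['clock'],o['position'].round(4),o['width'],o['force'].round(1),o['joints'].round(2))
L=[]
for n in("side","top"):
    im=eyes.get_image(n)[:,:,::-1].copy(); cv2.imwrite(f"pics/{n}_{tag}.png",im)
    x0,y0,w,h=b[:4] if n=='side' else b[4:]
    c=cv2.resize(im[y0:y0+h,x0:x0+w],(395,int(395*h/w)),interpolation=cv2.INTER_CUBIC);L.append(cv2.convertScaleAbs(c,alpha=1.4))
H=max(c.shape[0] for c in L);L=[cv2.copyMakeBorder(c,0,H-c.shape[0],0,10,0) for c in L]
cv2.imwrite(f'pics/l_{tag}.png',np.hstack(L)[:600])
E
python3 look.py a 190,160,120,120,240,150,110,110
```

```text
4.825 [ 0.4354 -0.0852  0.0639] 0.9973635818284412 [ 0.6 -0.6 -0.4] [-0.43  0.43  0.65  2.22 -0.46  0.62  0.56]
```

View pics/l_a.png

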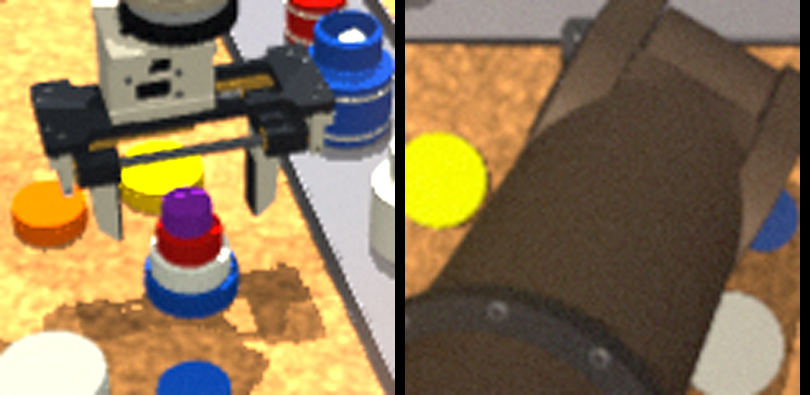

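The fingers straddle the purple lid, with tip midpoint at crop (190,225) and the lid base at (187,228). Closing now.

Call:
apply_moves(
  targets=[1,0,0,0,0,1,0,0,0,0,1,0,0,0,0,1,0,0,0,0,1,0,0,0,0,1,0,0,0,0,1,0,0,0,0,1,0,0,0,0],
  grip_force=10,
)

```text
clock: 5.92
position: [0.4351, -0.0851, 0.0635]
ee_rot: [2.223, 2.22, 0.0]
force: [0.8, -0.5, 0.0]
width: 0.374
```

Call:
apply_moves(
  targets=[1,0,0,-0.02,0,1,0,0,-0.04,0,1,0,0,-0.08,0,1,0,0,-0.08,0,1,0,0,-0.08,0,1,0,0,0,0,1,0,0,0,0],
)

```text
clock: 6.8
position: [0.4348, -0.0849, 0.1833]
ee_rot: [-2.222, -2.22, -0.0]
force: [-0.8, -0.1, 0.5]
width: 0.376
```

```bash
python3 look.py b 190,100,150,150,240,150,110,110
```

```text
6.8 [ 0.4348 -0.0849  0.1833] 0.3762627818021343 [-0.8 -0.1  0.5] [-0.62  0.22  0.83  2.1  -0.21  0.9   0.33]
```

View pics/l_b.png

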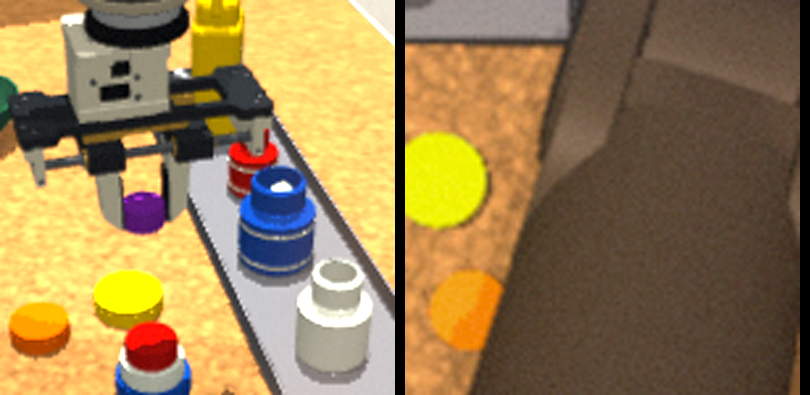

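Call:
apply_moves(
  targets=[1,-0.081,0.084,0,0,1,-0.081,0.084,0,0,1,-0.081,0.084,0,0,1,-0.081,0.084,0,0,1,-0.081,0.084,0,0,1,0,0,0.04,0,1,0,0,0.06,0,1,0,0,0.06,0,1,0,0,0,0,1,0,0,0,0,1,0,0,0,0],
)

```text
clock: 8.28
position: [0.6033, -0.2475, 0.1205]
ee_rot: [2.222, 2.219, 0.001]
force: [0.5, 0.6, -0.8]
width: 0.38
```

```bash
python3 look.py c 305,200,80,100,330,95,60,60
```

```text
8.275 [ 0.6033 -0.2475  0.1205] 0.3797731564134276 [ 0.5  0.6 -0.8] [-0.14  0.66  0.71  1.66 -0.49  1.01  0.74]
```

View pics/l_c.png

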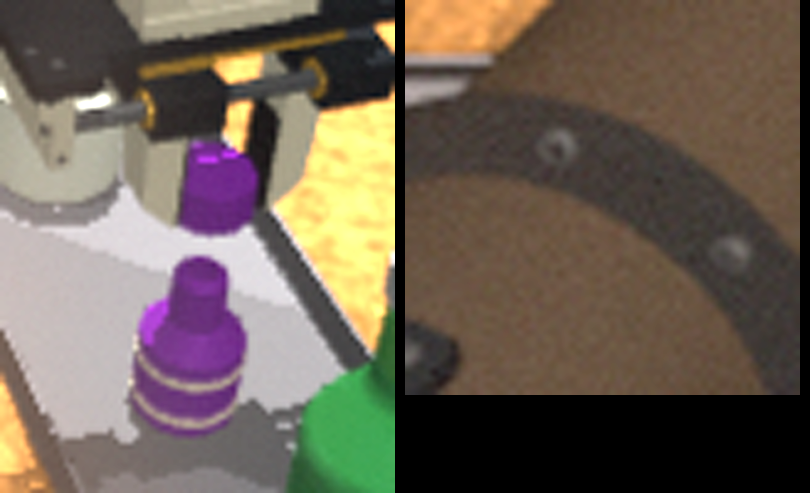

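```bash
cat > chk.py <<'E'
# chk.py tag x0 y0 w f  then circles x,y,z,r ...
import sys
from h import *
tag=sys.argv[1];x0,y0,w,hh,f=map(int,sys.argv[2].split(','))
im=cv2.imread(f'pics/side_{tag}.png');c=cv2.convertScaleAbs(cv2.resize(im[y0:y0+hh,x0:x0+w],None,fx=f,fy=f,interpolation=cv2.INTER_CUBIC),alpha=1.4)
for a in sys.argv[3:]:
    x,y,z,r=map(float,a.split(','));cv2.polylines(c,[((proj('side',circle((x,y),z,r))-[x0,y0]+.5)*f-.5).astype(int)],True,(0,255,0),1)
cv2.imwrite(f'pics/k_{tag}.png',c)
E
python3 chk.py c 325,215,45,65,9 .6033,-.2475,.117,.0175 .6033,-.2475,.137,.0175 .603,-.2467,.083,.0085 .603,-.2467,.08,.0115 .603,-.2467,.047,.0225 .603,-.2467,.003,.0225
```

```text
(no output)
```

View pics/k_c.png

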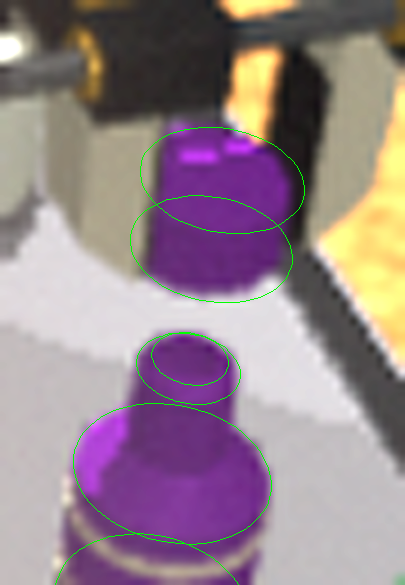

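Call:
apply_moves(
  targets=[1,0,0,0.03,0,1,0,0,0.03,0,1,0,0,0.025,0,1,0,0,0.01,0,1,0,0,0,0,1,0,0,0,0],
)

```text
clock: 9.12
position: [0.603, -0.2475, 0.0818]
ee_rot: [2.223, 2.22, 0.0]
force: [0.6, -0.1, 0.3]
width: 0.375
```

Call:
apply_moves(
  targets=[1,0,0,0.009,0,1,0,0,0.009,0,1,0,0,0.008,0,1,0,0,0,0,1,0,0,0,0],
)

```text
clock: 9.75
position: [0.6029, -0.2474, 0.0712]
ee_rot: [2.223, 2.22, 0.0]
force: [-0.2, -0.7, -0.7]
width: 0.375
```

```bash
python3 look.py d 305,200,80,100,330,95,60,60; python3 chk.py d 325,215,45,65,9 .603,-.2475,.0675,.0175 .603,-.2475,.0875,.0175
```

```text
9.75 [ 0.6029 -0.2474  0.0712] 0.3754389274683385 [-0.2 -0.7 -0.7] [-0.11  0.71  0.67  1.7  -0.54  0.92  0.77]
```

View pics/k_d.png

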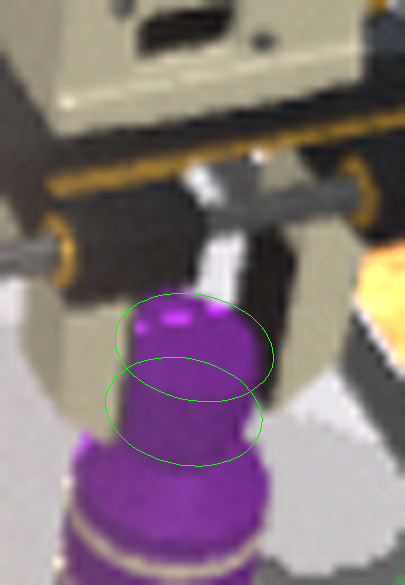

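Call:
apply_moves(
  targets=[1,0,0,0.004,0,1,0,0,0,0,1,0,0,0,0],
)

```text
clock: 10.22
position: [0.603, -0.2474, 0.0696]
ee_rot: [2.223, 2.22, 0.0]
force: [0.6, -0.9, 1.7]
width: 0.374
```

Call:
apply_moves(
  targets=[1,0,0,0.002,0,1,0,0,0,0,1,0,0,0,0],
)

```text
clock: 10.6
position: [0.6032, -0.2475, 0.0695]
ee_rot: [2.222, 2.22, 0.001]
force: [-1.7, 1.4, 7.3]
width: 0.373
```

The lid is seated: contact force at z = 0.0695 against a predicted 0.0695. Releasing and lifting, then returning over the stack.

Call:
apply_moves(
  targets=[1,0,0,-0.002,0,0.3,0,0,0,0,0.1,0,0,0,0,0,0,0,0,0,0,0,0,0,0,0,0,0,-0.05,0,0,0,0,-0.08,0,0,0,0,-0.08,0,0,0,0,-0.08,0,0,0.081,-0.084,0,0,0,0.081,-0.084,0,0,0,0.081,-0.084,0,0,0,0.081,-0.084,0,0,0,0.081,-0.084,0,0,0,0,0,0,0,0,0,0,0,0],
)

```text
clock: 12.6
position: [0.4361, -0.0855, 0.1866]
ee_rot: [2.222, 2.219, 0.003]
force: [0.7, -0.2, 0.1]
width: 0.996
```

```bash
python3 look.py e 225,200,160,110,260,95,120,120
```

```text
12.6 [ 0.4361 -0.0855  0.1866] 0.9961569206844947 [ 0.7 -0.2  0.1] [-0.65  0.22  0.88  2.1  -0.22  0.91  0.35]
```

View pics/l_e.png

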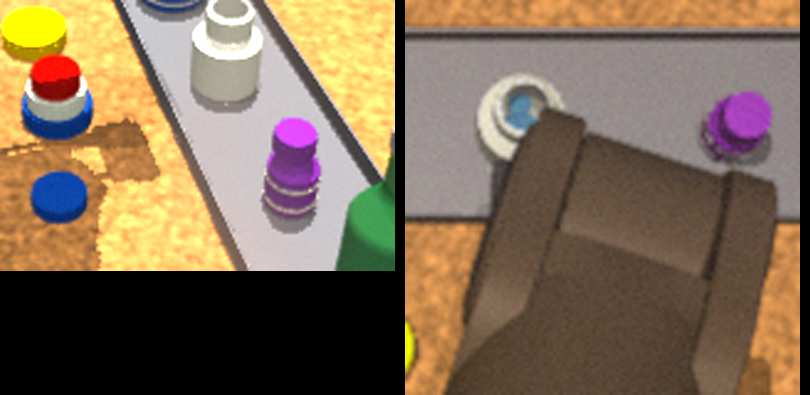

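The purple lid is level and home. Checking where the red lid stands now.

```bash
python3 chk.py e 225,210,45,52,11 .435,-.0851,.06,.023 .435,-.0851,.04,.0285 .435,-.0851,.02,.034  .435,-.0851,.0,.034
```

```text
(no output)
```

View pics/k_e.png

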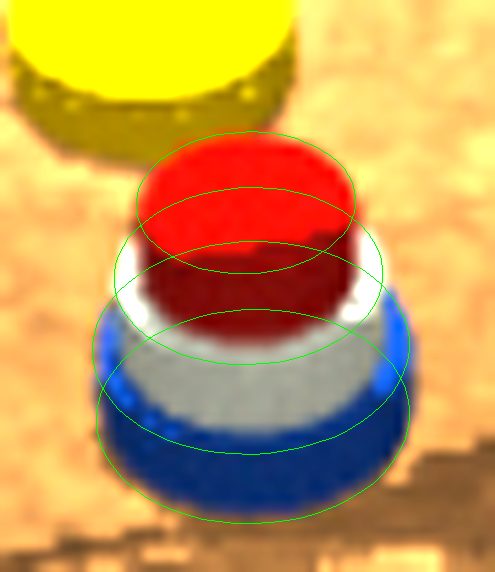

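Call:
apply_moves(
  targets=[0,0.001,-0.002,0.08,0,0,0,0,0.08,0,0,0,0,0.08,0,0,0,0,0.06,0,0,0,0,0.04,0,0,0,0,0.018,0,0,0,0,0,0,0,0,0,0,0],
)

```text
clock: 13.7
position: [0.4348, -0.0851, 0.0428]
ee_rot: [2.223, 2.219, 0.001]
force: [-0.1, 0.1, 0.9]
width: 1.002
```

Call:
apply_moves(
  targets=[0,0,0,-0.002,0,1,0,0,0,0,1,0,0,0,0,1,0,0,0,0,1,0,0,0,0,1,0,0,0,0,1,0,0,0,0,1,0,0,0,0],
)

```text
clock: 14.7
position: [0.4343, -0.0848, 0.0431]
ee_rot: [-2.223, -2.22, -0.0]
force: [0.5, 0.1, 0.1]
width: 0.497
```

Call:
apply_moves(
  targets=[1,0,0,-0.02,0,1,0,0,-0.04,0,1,0,0,-0.08,0,1,0,0,-0.08,0,1,0,0,-0.08,0,1,0,0,-0.08,0,1,0,0,0,0],
)

```text
clock: 15.58
position: [0.4356, -0.0851, 0.1977]
ee_rot: [2.221, 2.218, 0.006]
force: [0.5, 0.8, -0.5]
width: 0.493
```

```bash
python3 look.py f 190,100,150,150,240,150,110,110
```

```text
15.575 [ 0.4356 -0.0851  0.1977] 0.4929494467996688 [ 0.5  0.8 -0.5] [-0.69  0.21  0.91  2.08 -0.21  0.94  0.34]
```

View pics/l_f.png

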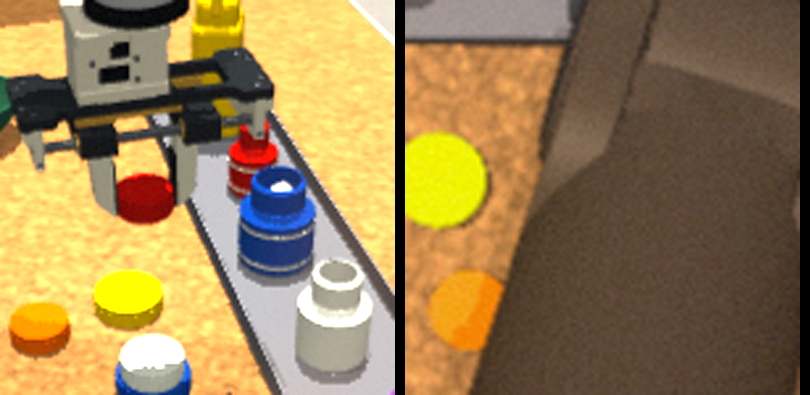

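Call:
apply_moves(
  targets=[1,0.0915,0.0595,0,0,1,0.0915,0.0595,0,0,1,0.0915,0.0595,0,0,1,0.0915,0.0595,0,0,1,0.0915,0.0595,0,0,1,0.0915,0.0595,0,0,1,0.0915,0.0595,0,0,1,0.0915,0.0595,0,0,1,0,0,0.05,0,1,0,0,0.06,0,1,0,0,0.06,0,1,0,0,0,0,1,0,0,0,0,1,0,0,0,0],
)

```text
clock: 17.42
position: [0.6255, 0.2076, 0.1281]
ee_rot: [2.223, 2.219, 0.002]
force: [-0.3, -0.2, -0.8]
width: 0.501
```

```bash
python3 look.py g 265,115,60,80,150,95,60,60; python3 - <<'E'
from h import *
p=arm.observe()['position'];z=p[2]-.003;a=f"{p[0]},{p[1]},"
import os;os.system(f"python3 chk.py g 265,115,45,65,9 {a}{z},.023 {a}{z+.02},.023 .6259,.2077,.089,.014 .6259,.2077,.086,.017 .6259,.2077,.053,.028")
E
```

```text
17.425 [0.6255 0.2076 0.1281] 0.5010244851870421 [-0.3 -0.2 -0.8] [-0.84  0.66  0.72  1.64 -0.49  1.03  0.03]
```

View pics/k_g.png

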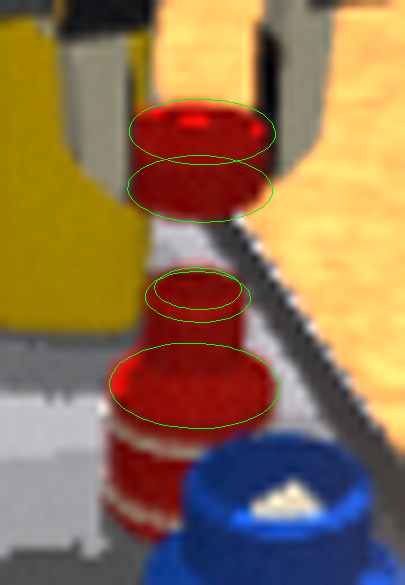

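View pics/l_g.png

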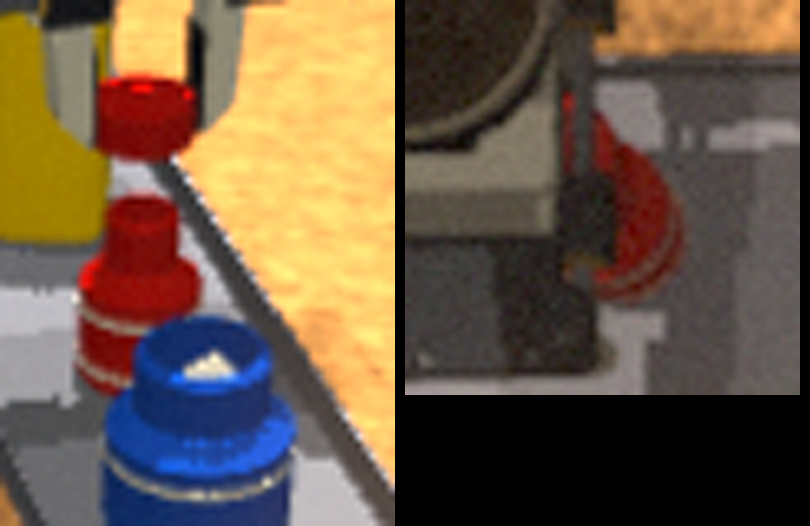

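Call:
apply_moves(
  targets=[1,0,-0.0015,0.03,0,1,0,0,0.03,0,1,0,0,0.025,0,1,0,0,0.012,0,1,0,0,0,0,1,0,0,0,0],
)

```text
clock: 18.27
position: [0.6244, 0.2078, 0.0883]
ee_rot: [-2.223, -2.22, 0.0]
force: [-0.7, -0.1, -0.5]
width: 0.5
```

Call:
apply_moves(
  targets=[1,0,0,0.01,0,1,0,0,0.01,0,1,0,0,0.006,0,1,0,0,0,0,1,0,0,0,0],
)

```text
clock: 18.9
position: [0.6242, 0.2078, 0.0778]
ee_rot: [-2.223, -2.22, 0.001]
force: [-0.1, -1.0, -0.4]
width: 0.501
```

Call:
apply_moves(
  targets=[1,0,0,0.005,0,1,0,0,0,0,1,0,0,0,0],
)

```text
clock: 19.27
position: [0.6244, 0.2078, 0.0759]
ee_rot: [-2.223, -2.22, -0.0]
force: [0.6, 0.7, 1.0]
width: 0.5
```

Call:
apply_moves(
  targets=[1,0,0,0.003,0,1,0,0,0,0,1,0,0,0,0],
)

```text
clock: 19.65
position: [0.625, 0.2079, 0.0752]
ee_rot: [2.222, 2.22, 0.002]
force: [3.1, 1.4, 6.3]
width: 0.497
```

Seated at 0.0752 (predicted 0.075). Releasing and returning over the stack.

Call:
apply_moves(
  targets=[1,0,0,-0.002,0,0.3,0,0,0,0,0.1,0,0,0,0,0,0,0,0,0,0,0,0,0,0,0,0,0,-0.05,0,0,0,0,-0.08,0,0,0,0,-0.08,0,0,0,0,-0.08,0,0,-0.0915,-0.0595,0,0,0,-0.0915,-0.0595,0,0,0,-0.0915,-0.0595,0,0,0,-0.0915,-0.0595,0,0,0,-0.0915,-0.0595,0,0,0,-0.0915,-0.0595,0,0,0,-0.0915,-0.0595,0,0,0,-0.0915,-0.0595,0,0,0,0,0,0,0,0,0,0,0,0],
)

```text
clock: 22.02
position: [0.4344, -0.0846, 0.1924]
ee_rot: [2.223, 2.219, 0.003]
force: [0.5, -0.4, 0.8]
width: 1.001
```

```bash
python3 look.py i 225,120,160,180,140,95,120,120;python3 chk.py i 225,210,45,52,11 .435,-.0851,.04,.0285 .435,-.0851,.02,.034  .435,-.0851,.0,.034
```

```text
22.025 [ 0.4344 -0.0846  0.1924] 1.001116411755561 [ 0.5 -0.4  0.8] [-0.68  0.22  0.91  2.09 -0.21  0.93  0.34]
```

View pics/l_i.png

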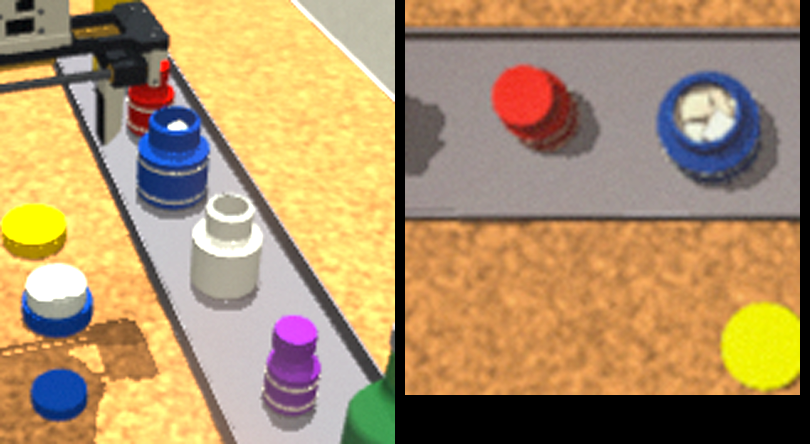

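View pics/k_i.png

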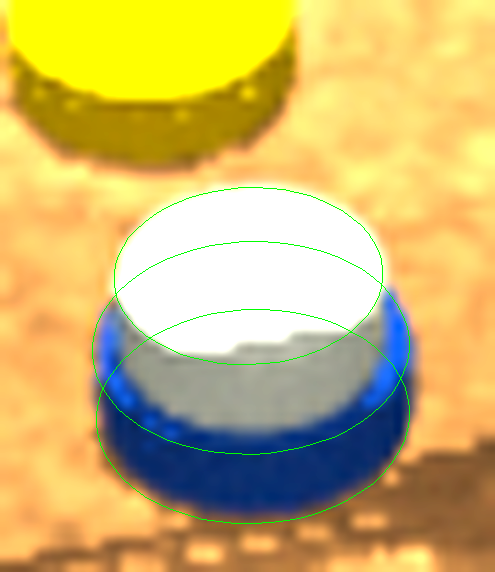

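Call:
apply_moves(
  targets=[0,-0.001,0.001,0.08,0,0,0,0,0.08,0,0,0,0,0.08,0,0,0,0,0.08,0,0,0,0,0.06,0,0,0,0,0.03,0,0,0,0,0.01,0,0,0,0,0,0,0,0,0,0,0],
)

```text
clock: 23.25
position: [0.4347, -0.0851, 0.0242]
ee_rot: [2.222, 2.22, 0.002]
force: [-0.3, -0.4, -1.0]
width: 1.0
```

Call:
apply_moves(
  targets=[0,0,0,0.002,0,1,0,0,0,0,1,0,0,0,0,1,0,0,0,0,1,0,0,0,0,1,0,0,0,0,1,0,0,0,0],
)

```text
clock: 24.12
position: [0.4341, -0.0852, 0.0227]
ee_rot: [2.223, 2.22, 0.0]
force: [-0.5, 1.0, 0.9]
width: 0.613
```

Call:
apply_moves(
  targets=[1,0,0,-0.02,0,1,0,0,-0.04,0,1,0,0,-0.08,0,1,0,0,-0.08,0,1,0,0,-0.08,0,1,0,0,-0.08,0,1,0,0,-0.04,0,1,0,0,0,0,1,0,0,0,0],
)

```text
clock: 25.25
position: [0.4335, -0.0848, 0.1899]
ee_rot: [-2.222, -2.22, 0.001]
force: [0.0, -0.8, -1.6]
width: 0.618
```

```bash
python3 look.py j 190,100,150,150,240,150,110,110
```

```text
25.25 [ 0.4335 -0.0848  0.1899] 0.6181349619114996 [ 0.  -0.8 -1.6] [-0.7   0.23  0.94  2.1  -0.23  0.92  0.36]
```

View pics/l_j.png

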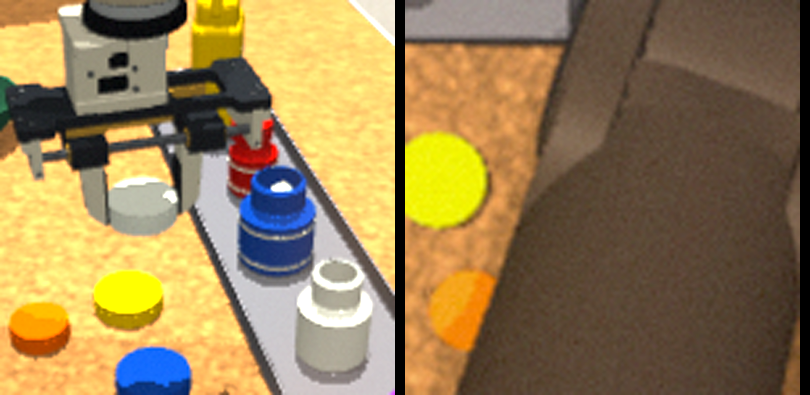

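Call:
apply_moves(
  targets=[1,0.003,0.109,0,0,1,0,0.109,0,0,1,0,0.109,0,0,1,0,0.109,0,0,1,0,0,0.04,0,1,0,0,0.06,0,1,0,0,0.04,0,1,0,0,0,0,1,0,0,0,0,1,0,0,0,0],
)

```text
clock: 26.6
position: [0.6089, -0.0842, 0.1356]
ee_rot: [2.222, 2.22, 0.002]
force: [0.5, -0.2, -0.5]
width: 0.616
```

```bash
python3 look.py k 265,115,60,80,150,95,60,60; python3 - <<'E'
from h import *
p=arm.observe()['position'];z=p[2]-.0027;a=f"{p[0]},{p[1]},"
import os;os.system(f"python3 chk.py k 290,165,55,65,9 {a}{z},.0285 {a}{z+.02},.0285 .608,-.0836,.095,.0195 .608,-.0836,.092,.0225 .608,-.0836,.059,.0335")
E
```

```text
26.6 [ 0.6089 -0.0842  0.1356] 0.6162404121560504 [ 0.5 -0.2 -0.5] [-0.46  0.6   0.79  1.75 -0.5   1.    0.52]
```

View pics/k_k.png

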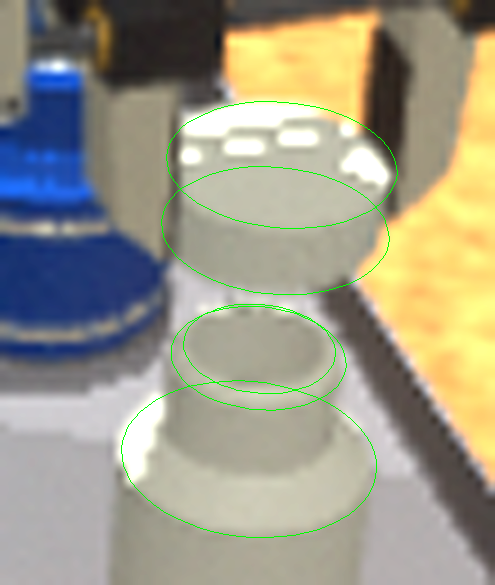

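Call:
apply_moves(
  targets=[1,0.001,-0.004,0.03,0,1,0,0,0.03,0,1,0,0,0.025,0,1,0,0,0.015,0,1,0,0,0,0,1,0,0,0,0],
)

```text
clock: 27.45
position: [0.607, -0.0839, 0.0949]
ee_rot: [2.223, 2.22, 0.0]
force: [-0.3, -0.6, -0.8]
width: 0.613
```

Call:
apply_moves(
  targets=[1,0,0,0.01,0,1,0,0,0.01,0,1,0,0,0.008,0,1,0,0,0,0,1,0,0,0,0],
)

```text
clock: 28.08
position: [0.6067, -0.0838, 0.0834]
ee_rot: [-2.223, -2.22, 0.0]
force: [0.2, -0.4, -0.5]
width: 0.613
```

Call:
apply_moves(
  targets=[1,0,0,0.005,0,1,0,0,0,0,1,0,0,0,0],
)

```text
clock: 28.45
position: [0.6069, -0.0838, 0.0816]
ee_rot: [2.223, 2.22, 0.0]
force: [1.8, 0.7, -0.5]
width: 0.614
```

Call:
apply_moves(
  targets=[1,0,0,0.003,0,1,0,0,0,0,1,0,0,0,0],
)

```text
clock: 28.82
position: [0.6073, -0.0837, 0.0807]
ee_rot: [2.222, 2.22, 0.001]
force: [1.4, 1.8, 4.4]
width: 0.62
```

Call:
apply_moves(
  targets=[1,0,0,-0.002,0,0.2,0,0,0,0,0.1,0,0,0,0,0,0,0,0,0,0,0,0,0,0,0,0,0,-0.05,0,0,0,0,-0.08,0,0,0,0,-0.08,0,0,0,0,-0.06,0,0,0,-0.108,0,0,0,0,-0.108,0,0,0,-0.003,-0.108,0,0,0,0,-0.108,0,0,0,0,0,0,0,0,0,0,0,0],
)

```text
clock: 30.7
position: [0.4353, -0.0846, 0.1902]
ee_rot: [2.222, 2.22, 0.003]
force: [0.6, 0.2, -0.3]
width: 0.997
```

```bash
python3 look.py l 225,120,160,180,240,95,120,120;python3 chk.py l 225,210,45,52,11  .435,-.085,.02,.034  .435,-.085,.0,.034
```

```text
30.7 [ 0.4353 -0.0846  0.1902] 0.9967751593653967 [ 0.6  0.2 -0.3] [-0.72  0.23  0.96  2.1  -0.24  0.92  0.38]
```

View pics/l_l.png

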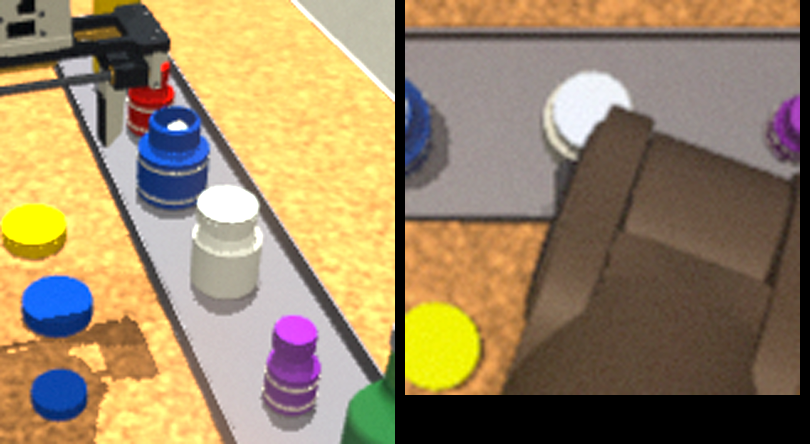

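View pics/k_l.png

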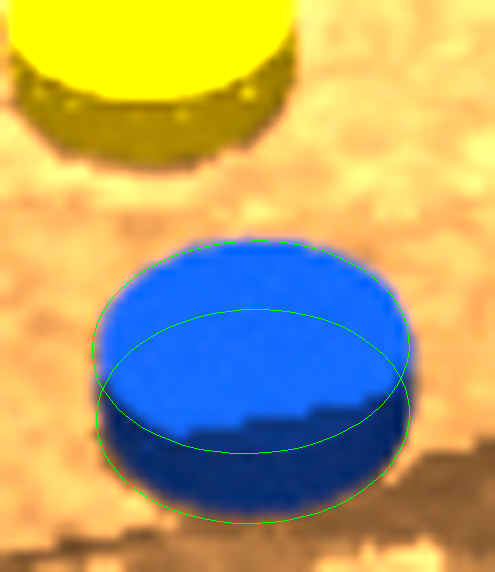

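Call:
apply_moves(
  targets=[0,0,0.001,0.08,0,0,0,0,0.08,0,0,0,0,0.08,0,0,0,0,0.08,0,0,0,0,0.07,0,0,0,0,0.04,0,0,0,0,0.015,0,0,0,0,0,0,0,0,0,0,0],
)

```text
clock: 31.92
position: [0.4352, -0.0849, 0.0116]
ee_rot: [2.222, 2.22, 0.001]
force: [0.3, 0.0, -0.6]
width: 1.002
```

Call:
apply_moves(
  targets=[0,0,0.001,0.01,0,0,0,0,0.007,0,0,0,0,0,0,0,0,0,0,0],
)

```text
clock: 32.42
position: [0.4349, -0.0848, 0.0044]
ee_rot: [-2.223, -2.22, -0.0]
force: [0.2, 0.7, 0.6]
width: 1.004
```

Call:
apply_moves(
  targets=[1,0,0,0,0,1,0,0,0,0,1,0,0,0,0,1,0,0,0,0,1,0,0,0,0],
)

```text
clock: 33.05
position: [0.435, -0.0848, 0.0044]
ee_rot: [2.223, 2.22, 0.0]
force: [0.5, 1.4, 0.3]
width: 0.732
```

Call:
apply_moves(
  targets=[1,0,0,-0.02,0,1,0,0,-0.04,0,1,0,0,-0.08,0,1,0,0,-0.08,0,1,0,0,-0.08,0,1,0,0,-0.08,0,1,0,0,-0.08,0,1,0,0,0,0,1,0,0,0,0],
)

```text
clock: 34.17
position: [0.4345, -0.0844, 0.188]
ee_rot: [-2.222, -2.22, -0.0]
force: [-0.5, 0.4, 0.6]
width: 0.727
```

```bash
python3 look.py m 190,100,150,150,240,150,110,110
```

```text
34.175 [ 0.4345 -0.0844  0.188 ] 0.7271819605866088 [-0.5  0.4  0.6] [-0.74  0.24  0.99  2.1  -0.26  0.92  0.4 ]
```

View pics/l_m.png

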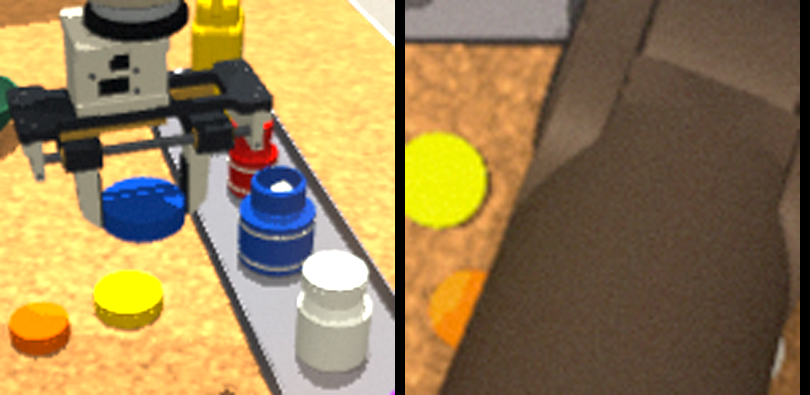

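Call:
apply_moves(
  targets=[1,0.0794,0.0858,0,0,1,0.0794,0.0858,0,0,1,0.0794,0.0858,0,0,1,0.0794,0.0858,0,0,1,0.0794,0.0858,0,0,1,0,0,0.04,0,1,0,0,0.05,0,1,0,0,0.025,0,1,0,0,0,0,1,0,0,0,0,1,0,0,0,0],
)

```text
clock: 35.65
position: [0.607, 0.0738, 0.1431]
ee_rot: [2.223, 2.22, 0.002]
force: [-1.0, 0.9, 0.1]
width: 0.73
```

```bash
python3 look.py n 265,115,60,80,150,95,60,60; python3 - <<'E'
from h import *
p=arm.observe()['position'];z=p[2]-.0044;a=f"{p[0]},{p[1]},"
import os;os.system(f"python3 chk.py n 268,132,55,65,9 {a}{z},.034 {a}{z+.02},.034 .607,.0743,.099,.025 .607,.0743,.096,.028 .607,.0743,.063,.039")
E
```

```text
35.65 [0.607  0.0738 0.1431] 0.7295971917625828 [-1.   0.9  0.1] [-0.74  0.6   0.82  1.75 -0.51  1.01  0.27]
```

View pics/k_n.png

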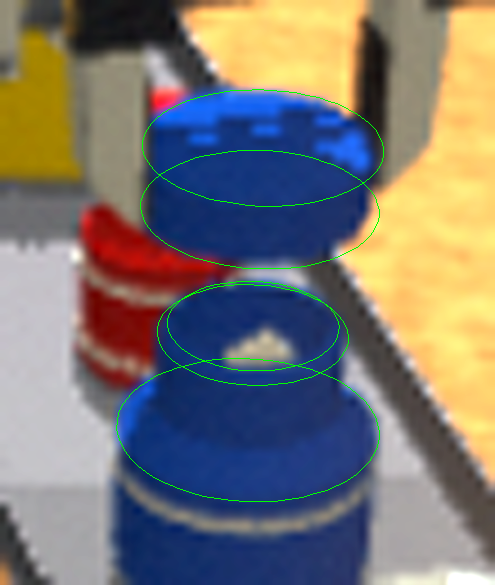

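Call:
apply_moves(
  targets=[1,0.001,-0.002,0.03,0,1,0,0,0.03,0,1,0,0,0.027,0,1,0,0,0.017,0,1,0,0,0,0,1,0,0,0,0],
)

```text
clock: 36.5
position: [0.6058, 0.0742, 0.1008]
ee_rot: [-2.223, -2.22, 0.0]
force: [0.5, -0.1, -0.9]
width: 0.732
```

Call:
apply_moves(
  targets=[1,0,0,0.01,0,1,0,0,0.01,0,1,0,0,0.008,0,1,0,0,0,0,1,0,0,0,0],
)

```text
clock: 37.12
position: [0.6059, 0.0743, 0.0895]
ee_rot: [-2.223, -2.22, -0.0]
force: [2.4, -0.0, 0.8]
width: 0.732
```

Call:
apply_moves(
  targets=[1,0,0,0.005,0,1,0,0,0,0,1,0,0,0,0],
)

```text
clock: 37.5
position: [0.606, 0.0742, 0.0876]
ee_rot: [2.223, 2.22, 0.0]
force: [3.6, 0.4, 2.0]
width: 0.73
```

Call:
apply_moves(
  targets=[1,0,0,0.004,0,1,0,0,0,0,1,0,0,0,0],
)

```text
clock: 37.88
position: [0.6062, 0.0742, 0.0862]
ee_rot: [2.223, 2.22, 0.001]
force: [2.2, 0.5, 5.5]
width: 0.731
```

Seated at 0.0862 (predicted 0.0864). Releasing and backing off.

Call:
apply_moves(
  targets=[1,0,0,-0.002,0,0.15,0,0,0,0,0.1,0,0,0,0,0,0,0,0,0,0,0,0,0,0,0,0,0,-0.05,0,0,0,0,-0.08,0,0,0,0,-0.08,0,0,0,0,-0.08,0,0,0.05,-0.1,-0.02,0,0,0.1,-0.1,-0.02,0,0,0.1,-0.1,0,0,0,0.1,-0.1,0,0,0,0.1,-0.05,0,0,0,0.1,0,0,0,0,0.1,0,0,0,0,0.1,0,0,0,0,0,0,0,0],
)

```text
clock: 40.12
position: [0.4256, 0.3778, 0.2194]
ee_rot: [2.218, 2.225, 0.002]
force: [0.2, -1.2, 0.9]
width: 1.001
```

```bash
python3 look.py z 190,130,200,200,150,95,260,60; python3 - <<'E'
from h import *
D=dict(red=(.6246,.2077,.089,.046,.053,.056),blue=(.606,.0743,.099,.068,.063,.078),white=(.607,-.0836,.095,.057,.059,.067),purple=(.603,-.2472,.083,.035,.047,.045))
t=cv2.imread('pics/top_z.png');s=cv2.imread('pics/side_z.png')
v=cv2.resize(t[105:155,160:380],None,fx=3.6,fy=3.6,interpolation=cv2.INTER_CUBIC);vs=cv2.resize(s[140:290,250:380],None,fx=4,fy=4,interpolation=cv2.INTER_CUBIC)
for x,y,H,d,zb,db in D.values():
  for z,dd in((H+.003,d),(H-.017,d)):
    q=circle((x,y),z,dd/2)
    cv2.polylines(v,[((proj('top',q)-[160,105]+.5)*3.6-.5).astype(int)],True,(0,255,0),1);cv2.polylines(vs,[((proj('side',q)-[250,140]+.5)*4-.5).astype(int)],True,(0,255,0),1)
c=np.zeros((600,800,3),np.uint8);cv2.imwrite('pics/zt.png',v);cv2.imwrite('pics/zs.png',vs)
E
```

```text
40.125 [0.4256 0.3778 0.2194] 1.00104586516458 [ 0.2 -1.2  0.9] [-1.45  0.45  0.91  1.77 -0.4   1.11 -0.41]
```

View pics/top_z.png

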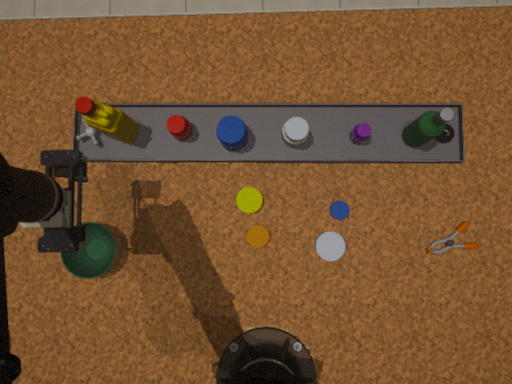

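View pics/zt.png

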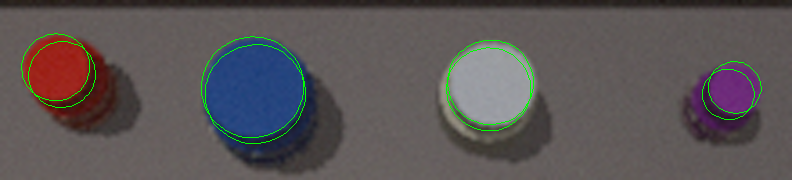

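View pics/zs.png

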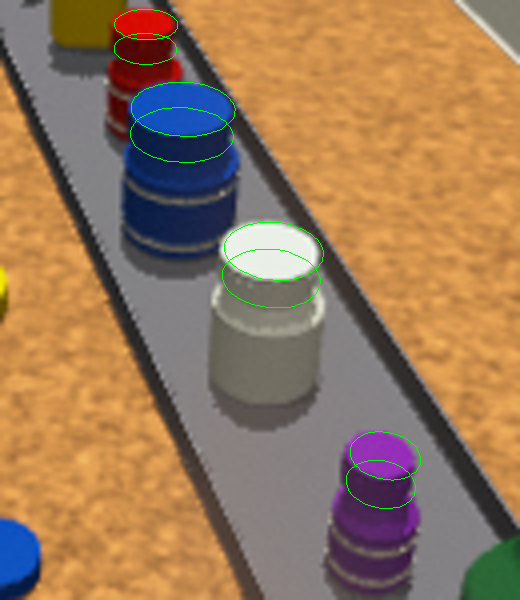

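All four lids sit level at the home height, apart from an offset of up to about 1.5 px, within calibration. The tubs, bottles and look-alikes have not moved. Handing in.

```bash
python3 -c "
from cell import arm
print(arm.sign_off())"
```

```text
the job is handed in; nothing more can be done
None
```

I took the stack apart from the top (purple, red, white, blue) and set each lid on the tub of its own colour. I lowered each lid until it touched the rim, then released it. The job was handed in at about 40 s.

- **Seating:** Each lid made contact within 0.5 mm of its computed home height. The contact force readings were 4 to 7 N.
- **Last pictures:** Both views show all four lids level and centred. The stack did not topple. The tubs, both bottles and the look-alikes stand where they were. The gripper was clear of everything.
- **Small disagreements:** My overlays were off the picture by up to about 1.5 px (2–3 mm), which is about what the camera calibration allows. While lowering the blue lid I read a sideways force of 2 to 4 N, probably the lid brushing the neck. The tub showed no visible shift afterwards.

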